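# Seat the brass bearing cup of the pipe roller

## Task

On this organ-pipe bench the yellow brass bearing cup stands proud in its wooden block: drive it fully home by tapping down on its two ears, first one ear and then the other, never both at once and not on the round flange between them. Take it down a little at a time from side to side, so that it never cocks by more than ten degrees, and finish with it flat on the block. Leave the grey steel cup, the mallet and the piece of pipe alone.

Things in the scene. Friction and masses are not known exactly. Their poses are not given: they have to be found in the camera images.
- brass_block: a dark brown wooden bearing block 180 x 110 x 70 mm (its length along its own x, its top 70 mm above the bench), fixed to the bench with bright screws in its corners; block origin: centre of the underside. It carries the yellow brass cup in a bore in the middle of its top.
- brass_depth (a joint): how far the brass cup has been driven into its block, m: 0 = highest (flange underside 30 mm above the block's top), 0.030 = fully home, flange flat on the block. It is a tight press fit: about 5 to 15 N on an ear moves it, it stays where it is left and does not spring back.
- brass_tilt (a joint): cock of the brass cup in the bore, rad; 0 = square, positive = ear A lower than ear B. It can tip only along the line through the two ears (stops at 0.25 either way). Pushing one ear down lowers that ear and lifts the other a little: a push of 10 mm sinks the cup by about 4 mm and tips it about 6 degrees.
- brass_ear_a: ear A of the brass cup: a flat rectangular brass pad 34 mm (along the block's x) x 44 mm x 12 mm thick, 60 mm from the cup's centre towards the block's +x. Origin: centre of its flat top, z up; the top is at 82 mm above the bench when the cup is home, at most 112 mm when fully out and square.
- brass_ear_b: ear B of the brass cup: the same pad on the other side, 60 mm from the cup's centre towards the block's -x; origin at the centre of its flat top.
- brass_ring: the round flange of the brass cup between the ears: outside diameter 85 mm, open hole 59 mm, 5 mm thick, its face 7 mm lower than the ears' tops; not to be struck. Origin: centre of its underside; 70 mm above the bench when home.
- steel_center (a point): centre of the upper face of the flange of the other cup, which is grey steel and otherwise the same as the brass one, standing proud in its own identical dark brown block (180 x 110 x 70 mm); to be left as it is. The two blocks may stand on either side.
- mallet_center (a point): centre of the head of a loose wooden mallet lying on the bench beyond the blocks (square head 50 x 100 x 50 mm; handle 150 mm); a bystander, not needed.
- offcut_center (a point): centre of a loose upright piece of grey metal pipe, 56 mm outside diameter, 70 mm tall, standing on the bench on the left; a bystander.
Things that resemble listed ones, but are neither listed nor needed, are in the scene too. What is shaped like the brass_block but blue is not meant.

How it is judged (in metres and radians):
At the end, for the whole second after the job is handed in: The brass cup is home (sunk to within 4 mm of its stop) and square to within 4 degrees (value of joint brass_depth above 0.026 m and value of joint brass_tilt between -0.07 and 0.07 rad); the robot touches nothing.
It fails at once if the brass cup cocked by more than 10 degrees (value of joint brass_tilt above 0.175 rad or value of joint brass_tilt below -0.175 rad).
It fails at once if both ears pushed at the same time (contact force between each of brass_ear_a, brass_ear_b and the fingers above 2 N).
It fails at once if the round flange pushed instead of an ear (contact force between brass_ring and the fingers above 2 N).
It fails at once if the steel cup disturbed (distance of steel_center from where it was at the start of the episode above 0.004 m).
It fails at once if the mallet or the piece of pipe shoved more than 30 mm (distance of any of mallet_center, offcut_center from where it was at the start of the episode above 0.03 m).
It also fails if it takes over 56 s, if anything falls off the work surface, if the arm or the gripper's body presses on something with over 40 N, if the wrist force passes 120 N, or if a joint passes its speed limit or range.

## Robot

A 6-joint arm with a two-finger parallel gripper is mounted at the origin on the work surface. World frame = base frame: x ahead of the robot, y to its left, z up, the work surface at z = 0. Lengths are in m, angles in degrees, forces in N, time in s.
With the tool pointing down it reaches from about 0.4 to 0.825 m from the base axis. Payload 7 kg.
Tool frame: the origin (TCP) lies on the centre line of the jaws, within the pads' length; the fingertips stand r.nose_length ahead of it and the grasp point (between the pads) lies 2 mm behind it (r.nose_length is the distance from the TCP to the fingertips, in m); z points along the fingers, y is the direction in which the jaws open and shut (so a half turn about z gives the same grasp; the last joint's range is limited). The gripper opens to 88 mm and grips with 3 to 60 N. Pads are 19 mm wide; open, the fingers measure 130 mm over their backs; the gripper's body (78 mm by 193 mm) begins 47 mm behind the grasp point.
Start: joints at [85.835, 20.546, 0.682, 0, -70.136, -16.507], TCP at [0.238, 0.632, 0.244] pointing down, gripper open.
Joint ranges: [-176.03, 176.03], [-82.01, 121.73], [-58.28, 71.71], [-173.87, 95.51], [-174.79, -0.11], [-173.66, 173.66]. Speed limits (degrees/s): [136.94, 136.94, 172.46, 180, 180, 180].

## Interface

Orientations are given as [roll, pitch, yaw] about the fixed x, y, z axes, in that order (R = Rz(yaw) Ry(pitch) Rx(roll)).
In Python, from plant import r gives the robot as it stands.
- The arm moves only by the tool apply_moves, never from a script. Its argument "targets" is a list of rows, each a list of 3 entries, a list of its own where there are three numbers: the shift along the tool's x, y, z scaled (see below), then the turn, a rotation vector about the tool's x, y, z scaled (see below), then the finger opening in mm, from 0 to 87.6. A call has 1 to 5 rows; each row shifts and turns the pose as measured when the row begins, along the tool's axes as they then stand; what a row does not reach is not made up. The controller multiplies each number of a shift by 0.04 m and each number of a turn by 8 degrees. A row lasts 1/10 s, in which the tool goes at most 50 mm and 8.59 degrees, less where a joint would pass 70% of its speed; a pose out of reach is approached as far as the arm can. A call with a number of a shift or a turn outside -1 to 1 is refused whole. A call with a gripper value outside its range is refused whole. The fingers move at their own pace and stop on an object; "squeeze" is the grip in N (left out, the last holds). Time passes only in rows, so rows that do not move let the fingers close. It gives the time, the measured TCP pose, the force and the opening at its end, in the units of the state.
- r.get_state(): the state, without advancing time (a new reading comes with each control period).
- r.capture(name): name is "scene" or "side" or "wrist"; returns a dict with "img" (480x640x3 uint8, blue, green, red), "z_map" (480x640 float32, m along the optical axis (not along the pixel's ray), 0 where there is no reading), "fx", "fy", "cx", "cy" (pixels), "k1" (the pictures are not rectified: a ray, as slopes to the right and down, at radius r is drawn at 1 + k1 r^2 times it, then the intrinsics apply), "camera_from_world" (4x4, takes a point from world to camera coordinates); the wrist camera has in their place "mount" (4x4, takes a point from camera to tool coordinates, whose origin is the TCP and whose axes are the flange's). Camera axes: x right, y up, looking along -z (the intrinsics and any distortion apply to the point x, -y, -z); pixel columns grow to the right and rows downward; lengths in m; the calibration is good to about 2 mm. A picture is of the moment at which its call begins: read the wrist's pose just before it.
- r.close_job(): hands the job in, once; it reports no verdict.
The state is a dict: "time_s": time; "joints": joint angles; "qd": joint speeds; "joint_torque": joint torques, N m; "tcp_pos": TCP position; "eef_rot": TCP orientation; "contact_force": force on the tool from outside, world axes, zero at the start; "moment": the same for the moment, N m; "gripper_width": finger opening in m.
Only numpy, scipy, OpenCV 4.12 (cv2) and the standard library are available. Lean on these libraries where they do the work, as an engineer would, in place of code of your own. Each camera call takes 0.05 s, during which the arm holds its last target.

## Working session

There is one attempt and no reset: what is moved stays moved. The work goes in short steps, Python scripts to look and compute and a tool call to move; the robot and the scene stay as the last step left them, time stands still between calls to the robot, and variables do not carry over. Pictures are saved under pics/ and viewed, and the job is handed in when it is done.

Besides the shell and the picture viewer there is one more tool, called after "Call:" in YAML: its name, and indented under it one key for each argument. apply_moves: Moves the arm, as the interface text tells. Its arguments: {"type":"object","properties":{"targets":{"type":"array","items":{"type":"array"}},"squeeze":{"type":"number"}},"required":["targets"]}

```bash
ls; mkdir -p pics; python3 - <<'E'
from plant import r
import cv2,pickle
print(r.get_state(), r.nose_length)
d={}
for n in("scene","side","wrist"):
    c=r.capture(n); d[n]=c; cv2.imwrite(f"pics/{n}0.png",c["img"]); print(n,{k:v for k,v in c.items() if k not in("img","z_map")})
pickle.dump(d,open("c0.pkl","wb"))
E
```

```text
pics
{'time_s': 0.0, 'joints': array([ 8.58354059e+01,  2.05914558e+01,  6.34729558e-01, -1.97171047e-02,
       -7.01363797e+01, -1.65062260e+01]), 'qd': array([ 0.07661299,  0.04081541,  0.00393401, -0.05635886,  0.03949242,
       -0.00024249]), 'joint_torque': array([ 9.36799697e-04, -5.82712841e+01,  2.93050790e+01,  6.99706122e+00,
        7.13090019e-03, -1.48838835e-04]), 'tcp_pos': array([0.23814419, 0.6311078 , 0.24263096]), 'eef_rot': array([ 1.79905464e+02, -8.68417396e-03, -2.06775275e+01]), 'contact_force': array([ 0.33981542, -0.29079459,  0.59289554]), 'moment': array([ 0.02926657, -0.03093204, -0.00411362]), 'gripper_width': 0.08786576691718136} 0.017
scene {'fx': 492.38329167404464, 'fy': 492.38329167404464, 'cx': 317.229362639478, 'cy': 233.7368335150529, 'k1': -0.1389084038513508, 'camera_from_world': array([[-0.4120504 ,  0.91100256, -0.01699433,  0.1697116 ],
       [-0.57381469, -0.24496048,  0.78149284,  0.2712552 ],
       [ 0.70777904,  0.33176604,  0.62368272, -1.58020045],
       [ 0.        ,  0.        ,  0.        ,  1.        ]])}
side {'fx': 471.72333
[... 168 characters left out ...]
33,  0.01274536, -0.56612725],
       [ 0.05596888,  0.7814915 ,  0.62140046, -0.15408256],
       [-0.06060971, -0.61856886,  0.78338945, -0.91444584],
       [ 0.        ,  0.        ,  0.        ,  1.        ]])}
wrist {'fx': 394.809106400214, 'fy': 394.809106400214, 'cx': 323.43348492302147, 'cy': 236.4162499146261, 'k1': 0.029784722960745465, 'mount': array([[ 7.29839135e-04,  9.53051441e-01,  3.02807561e-01,
         8.27410776e-02],
       [ 9.99999640e-01, -8.26375443e-04,  1.90680292e-04,
        -9.07234973e-05],
       [ 4.31960859e-04,  3.02807313e-01, -9.53051701e-01,
        -1.41188356e-01],
       [ 0.00000000e+00,  0.00000000e+00,  0.00000000e+00,
         1.00000000e+00]])}
```

View pics/scene0.png

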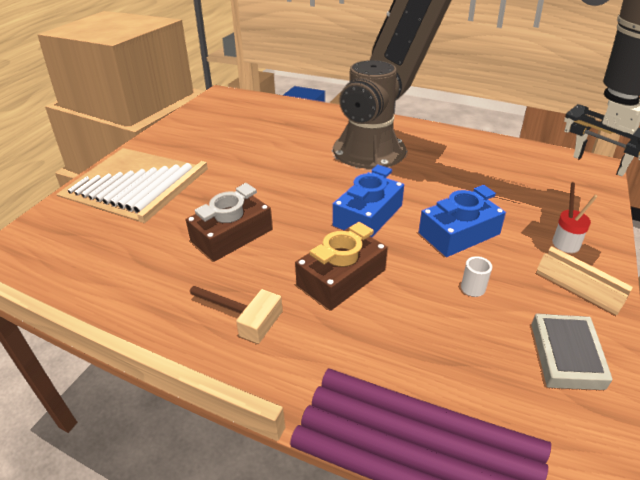

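View pics/side0.png

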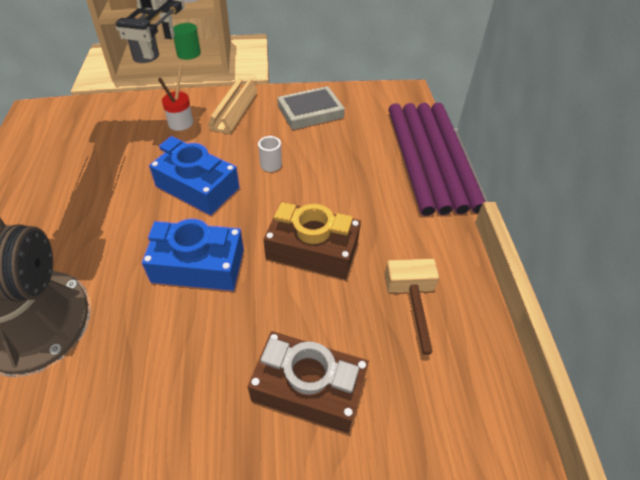

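View pics/wrist0.png

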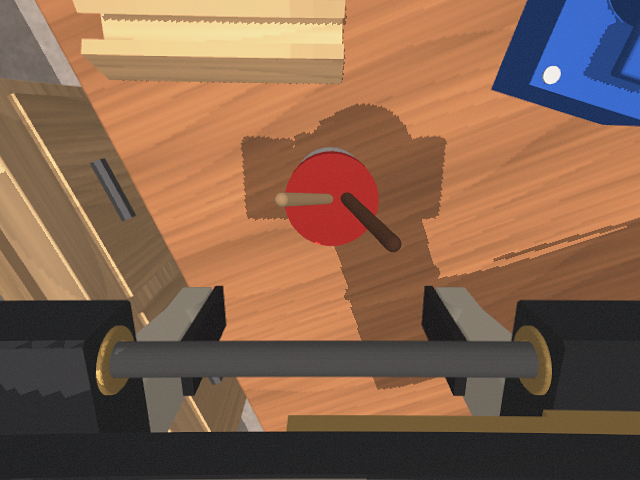

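Candidates: the yellow cup in a brown block at scene (342,247) and side (313,223); the grey cup in a brown block at scene (228,207) and side (310,368); the blue blocks at scene (368,198) and (462,215). The description matches the yellow cup in the brown block. I'll check that in a close crop and measure it.

```bash
cat > h.py <<'E'
import numpy as np,cv2
from scipy.spatial.transform import Rotation as R
def rays(c,uv):
    K=np.array([[c["fx"],0,c["cx"]],[0,c["fy"],c["cy"]],[0,0,1]])
    p=cv2.undistortPoints(np.asarray(uv,float).reshape(-1,1,2),K,np.array([c["k1"],0,0,0]),).reshape(-1,2)
    return np.c_[p[:,0],-p[:,1],-np.ones(len(p))]
def wfc(c,st=None):
    if "mount" in c:
        T=np.eye(4);T[:3,:3]=R.from_euler("xyz",st["eef_rot"],degrees=True).as_matrix();T[:3,3]=st["tcp_pos"]
        return T@c["mount"]
    return np.linalg.inv(c["camera_from_world"])
def pts(c,mask,st=None):
    v,u=np.nonzero(mask&(c["z_map"]>0)); z=c["z_map"][v,u]
    P=rays(c,np.c_[u,v])*z[:,None]; T=wfc(c,st)
    return np.c_[u,v],P@T[:3,:3].T+T[:3,3]
def onplane(c,uv,h,st=None):
    T=wfc(c,st); d=rays(c,uv)@T[:3,:3].T; o=T[:3,3]
    return o+d*((h-o[2])/d[:,2])[:,None]
def yellow(c):
    h=cv2.cvtColor(c["img"],cv2.COLOR_BGR2HSV)
    return cv2.inRange(h,(20,150,90),(32,255,255))
def comp(m):
    n,l,s,_=cv2.connectedComponentsWithStats(m.astype(np.uint8)); k=1+np.argmax(s[1:,4]); return l==k
E
python3 - <<'E'
from h import *
import pickle
d=pickle.load(open("c0.pkl","rb"))
for n in("scene","side"):
    c=d[n]; m=comp(yellow(c)); uv,P=pts(c,m); print(n,m.sum(),uv.min(0),uv.max(0))
    hist,e=np.histogram(P[:,2],bins=np.arange(.05,.14,.004));print(dict(zip(e.round(3),hist)))
    print(P.mean(0))
    # ear tops: 
    # Q: top-view pca
    zt=np.percentile(P[:,2],98)
    q=P[P[:,2]>zt-.02]; mn=q[:,:2].mean(0); w,V=np.linalg.eigh(np.cov((q[:,:2]-mn).T)); ax=V[:,1]
    print("axis",np.degrees(np.arctan2(ax[1],ax[0])),mn,zt)
    s=(q[:,:2]-mn)@ax
    for lo,hi in((-.1,-.046),(.046,.1)):
        k=(s>lo)&(s<hi); print(lo,k.sum(),np.median(q[k],0),s[k].min(),s[k].max(),np.percentile(q[k][:,2],[10,50,90]))
c=d["scene"];a=c["img"][200:310,280:400];b=d["side"]["img"][185:285,250:370];
cv2.imwrite("pics/crop.png",np.hstack([cv2.resize(a,(396,363)),cv2.resize(b,(396,363))]))
E
```

```text
Traceback (most recent call last):
  File "h.py", line 23, in comp
    n,l,s,_=cv2.connectedComponentsWithStats(m.astype(np.uint8)); k=1+np.argmax(s[1:,4]); return l==k
                                                                      ~~~~~~~~~^^^^^^^^^
ValueError: attempt to get argmax of an empty sequence
```

```bash
python3 - <<'E'
from h import *
import pickle
d=pickle.load(open("c0.pkl","rb"))
for n,b in(("scene",[(352,231),(330,248),(323,254)]),("side",[(285,213),(340,224),(313,212)])):
    h=cv2.cvtColor(d[n]["img"],cv2.COLOR_BGR2HSV)
    for u,v in b: print(n,u,v,h[v,u],d[n]["img"][v,u])
E
sed -i 's/(20,150,90),(32,255,255)/(19,150,60),(32,255,255)/' h.py
```

```text
scene 352 231 [ 17 151 202] [ 82 149 202]
scene 330 248 [ 24 126 253] [128 229 253]
scene 323 254 [ 23 133 251] [120 219 251]
side 285 213 [ 21 164 236] [ 84 191 236]
side 340 224 [ 21 165 236] [ 83 191 236]
side 313 212 [ 19 163 155] [ 56 119 155]
```

```bash
sed -i 's/(19,150,60),(32,255,255)/(18,118,60),(32,255,255)/' h.py
cat > m0.py <<'E'
from h import *
import pickle
d=pickle.load(open("c0.pkl","rb"))
for n,(u0,u1,v0,v1) in(("scene",(280,400,200,310)),("side",(250,370,185,285))):
    c=d[n]; y=yellow(c); z=np.zeros_like(y); z[v0:v1,u0:u1]=y[v0:v1,u0:u1]; m=comp(z); uv,P=pts(c,m); print(n,m.sum(),uv.min(0),uv.max(0))
    hist,e=np.histogram(P[:,2],bins=np.arange(.05,.14,.004));print([(float(a.round(3)),int(b)) for a,b in zip(e,hist)])
    zt=np.percentile(P[:,2],98)
    q=P[P[:,2]>zt-.02]; mn=q[:,:2].mean(0); w,V=np.linalg.eigh(np.cov((q[:,:2]-mn).T)); ax=V[:,1]
    print("axis",np.degrees(np.arctan2(ax[1],ax[0])),mn,zt)
    s=(q[:,:2]-mn)@ax
    for lo,hi in((-.1,-.048),(.048,.1)):
        k=(s>lo)&(s<hi); print(lo,k.sum(),np.median(q[k],0),s[k].min(),s[k].max(),np.percentile(q[k][:,2],[10,50,90]))
c=d["scene"];a=c["img"][200:310,280:400];b=d["side"]["img"][185:285,250:370];
cv2.imwrite("pics/crop.png",np.hstack([cv2.resize(a,(396,363)),cv2.resize(b,(396,363))]))
E
python3 m0.py
```

```text
scene 678 [310 231] [361 259]
[(0.05, 0), (0.054, 0), (0.058, 0), (0.062, 1), (0.066, 4), (0.07, 7), (0.074, 7), (0.078, 7), (0.082, 8), (0.086, 5), (0.09, 10), (0.094, 8), (0.098, 81), (0.102, 286), (0.106, 28), (0.11, 143), (0.114, 79), (0.118, 0), (0.122, 0), (0.126, 0), (0.13, 0), (0.134, 0)]
axis 159.86263643273958 [0.60462743 0.13298322] 0.11533960397692385
-0.1 62 [0.6546951  0.1138842  0.11401579] -0.05727059962528318 -0.04807072009673973 [0.11248257 0.11401579 0.11536041]
0.048 91 [0.55282126 0.15165381 0.10188658] 0.04801409258819533 0.0663954542516443 [0.10008205 0.10188658 0.10339008]
side 1842 [274 202] [351 243]
[(0.05, 5), (0.054, 11), (0.058, 0), (0.062, 10), (0.066, 76), (0.07, 91), (0.074, 71), (0.078, 66), (0.082, 81), (0.086, 66), (0.09, 57), (0.094, 53), (0.098, 135), (0.102, 450), (0.106, 325), (0.11, 206), (0.114, 117), (0.118, 0), (0.122, 0), (0.126, 0), (0.13, 0), (0.134, 0)]
axis 157.8919580192938 [0.58332441 0.13684914] 0.11534717071190283
-0.1 271 [0.64037722 0.11169643 0.11372966] -0.07554412211019848 -0.04807581233993462 [0.10863151 0.11372966 0.11545193]
0.048 258 [0.52460108 0.15738813 0.10815581] 0.048090273059613754 0.07786661440277136 [0.1034655  0.10815581 0.11000629]
```

View pics/crop.png

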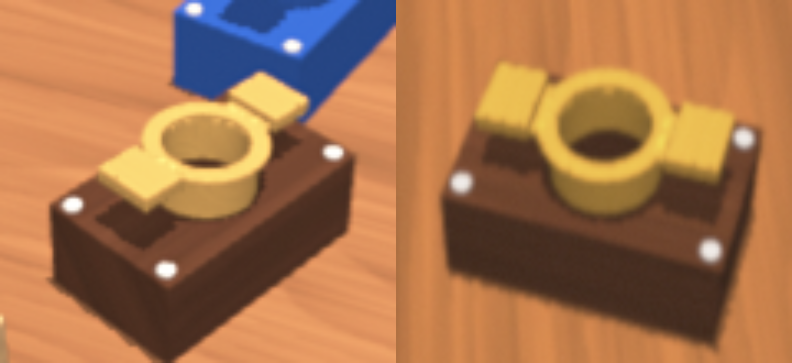

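The crop confirms it: a yellow cup with two ears in a brown block with bright screws, about (0.583, 0.135), ear line at about -22°. I'll fly there with the fingers shut, stopping above one ear.

Call:
apply_moves:
  targets:
    - [[0, 0, -0.8], [0, 0, 0], 0]
    - [[0.9, 0.7, 0], [0, 0, 0], 0]
    - [[0.9, 0.7, 0], [0, 0, 0], 0]
    - [[0.9, 0.7, 0], [0, 0, 0], 0]
    - [[0.9, 0.7, 0], [0, 0, 0], 0]
  squeeze: 10

```text
time_s: 0.65
tcp_pos: [0.3329, 0.4746, 0.2724]
eef_rot: [179.6, -0.1, -20.3]
contact_force: [1.2, -0.2, 0.5]
gripper_width: 0.0534
```

Call:
apply_moves:
  targets:
    - [[0.9, 0.7, 0], [0, 0, 0], 0]
    - [[0.9, 0.7, 0], [0, 0, 0], 0]
    - [[0.9, 0.7, 0], [0, 0, 0], 0]
    - [[0.9, 0.7, 0], [0, 0, 0], 0]
    - [[0.9, 0.7, 0], [0, 0, 0], 0]

```text
time_s: 1.15
tcp_pos: [0.4558, 0.2719, 0.2735]
eef_rot: [179.6, -0.1, -20.2]
contact_force: [1.7, 0.9, -0.6]
gripper_width: 0.0129
```

Call:
apply_moves:
  targets:
    - [[0.9, 0.7, 0], [0, 0, 0], 0]
    - [[0.9, 0.7, 0], [0, 0, 0], 0]
    - [[0.7, 0.55, 0], [0, 0, 0], 0]
    - [[0, 0, 0], [0, 0, 0], 0]
    - [[0, 0, 0], [0, 0, 0], 0]

```text
time_s: 1.65
tcp_pos: [0.5259, 0.1539, 0.2736]
eef_rot: [179.6, -0.0, -20.5]
contact_force: [0.4, 0.7, -0.0]
gripper_width: 0.0002
```

```bash
cat > w.py <<'E'
from h import *
from plant import r
import pickle,sys
s=r.get_state();c=r.capture("wrist");pickle.dump((s,c),open("w.pkl","wb"));cv2.imwrite(f"pics/{sys.argv[1]}.png",c["img"])
print(s["tcp_pos"],s["eef_rot"],s["contact_force"],s["gripper_width"])
E
python3 w.py w1
```

```text
[0.52586135 0.1539221  0.27363861] [ 1.79573939e+02 -1.62209347e-02 -2.05416535e+01] [ 0.41343942  0.72626822 -0.01933279] 0.00018290347868714542
```

View pics/w1.png

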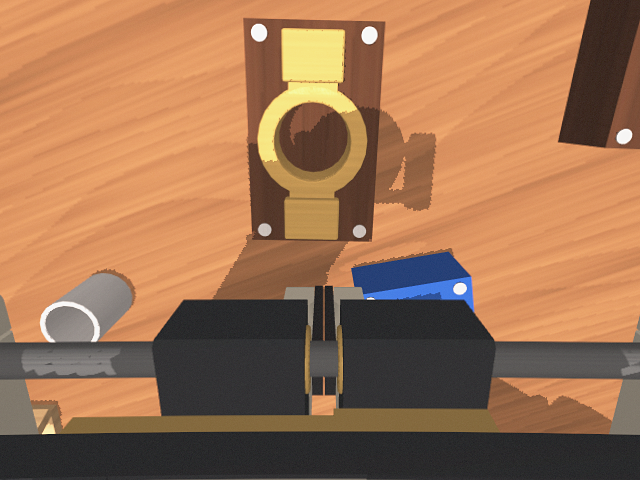

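The wrist view shows the whole block: screws at (259,33), (370,35), (265,230) and (360,231), far ear around (312,55), near ear around (311,219), ring centre at (312,139).

```bash
cat > m1.py <<'E'
from h import *
import pickle
s,c=pickle.load(open("w.pkl","rb"))
S=onplane(c,[(259,33),(370,35),(265,230),(360,231)],.071,s);ctr=S.mean(0);a=(S[0]+S[1]-S[2]-S[3])[:2];print(S,ctr,"axis deg",np.degrees(np.arctan2(a[1],a[0])),np.linalg.norm(a)/2)
a/=np.linalg.norm(a)
h=cv2.cvtColor(c["img"],cv2.COLOR_BGR2HSV)
y=cv2.inRange(h,(18,110,60),(35,255,255));y[:,:240]=0;y[:,390:]=0;y[245:]=0
m=comp(y);uv,P=pts(c,m,s)
P=P[P[:,2]>.078]
t=(P[:,:2]-ctr[:2])@a; n=(P[:,:2]-ctr[:2])@np.array([-a[1],a[0]])
print("extent",t.min(),t.max(),n.min(),n.max())
for nm,k in(("far",t>.05),("near",t<-.05)):
    q=P[k]; print(nm,k.sum(),"t",np.percentile(t[k],[2,50,98]),"n",np.percentile(n[k],[2,98]),"z",np.percentile(q[:,2],[10,50,90]),"slope",np.polyfit(t[k],q[:,2],1)[0])
k=abs(t)<.04;print("ring z",np.percentile(P[k,2],[50,90]))
for d in(.06,-.06):print(d,ctr[:2]+a*d)
E
python3 m1.py
```

```text
[[0.67399141 0.15069465 0.071     ]
 [0.64251253 0.07003158 0.071     ]
 [0.52503243 0.20942751 0.071     ]
 [0.49374818 0.12897649 0.071     ]] [0.58382114 0.13978256 0.071     ] axis deg -21.566844645142147 0.16006813975185266
extent -0.07668126026971045 0.07649819387659847 -0.04110954776365 0.04206797218744444
far 2622 t [0.05052968 0.06340066 0.07582077] n [-0.02005412  0.02117976] z [0.11282004 0.11389928 0.11494868] slope 0.03927895094357984
near 1402 t [-0.07554637 -0.06286346 -0.05051921] n [-0.019976    0.02105842] z [0.10680634 0.10789441 0.10891178] slope 0.05110442334316673
ring z [0.10371326 0.10558575]
0.06 [0.6396205  0.11772737]
-0.06 [0.52802178 0.16183774]
```

Sizes fit: screw pitch 160 mm, ears out to ±76.6 mm. The far ear's top is at 114 mm and the near ear's at 108 mm, so the cup is about 1 mm down and cocked about 0.05 rad with the near ear low. I start on the far ear, aiming at TCP xy (0.642, 0.117).

Call:
apply_moves:
  targets:
    - [[1, -0.05, 0], [0, 0, 0.13], 0]
    - [[1, -0.05, 0], [0, 0, 0], 0]
    - [[0.95, -0.05, 0.3], [0, 0, 0], 0]
    - [[0, 0, 1], [0, 0, 0], 0]
    - [[0, 0, 1], [0, 0, 0], 0]

```text
time_s: 2.2
tcp_pos: [0.6439, 0.1232, 0.1864]
eef_rot: [-179.9, -0.6, -21.0]
contact_force: [-0.5, 0.9, -1.0]
gripper_width: 0.0007
```

Call:
apply_moves:
  targets:
    - [[0, 0, 0], [0, 0, 0], 0]

```text
time_s: 2.3
tcp_pos: [0.6408, 0.1233, 0.1805]
eef_rot: [179.8, -0.2, -21.0]
contact_force: [0.2, 0.2, -0.5]
gripper_width: 0.0005
```

Call:
apply_moves:
  targets:
    - [[0.1, 0.14, 0.4], [0, 0, 0.07], 0]
    - [[0, 0, 0.4], [0, 0, 0], 0]
    - [[0, 0, 0], [0, 0, 0], 0]

```text
time_s: 2.6
tcp_pos: [0.6431, 0.1202, 0.1519]
eef_rot: [179.8, -0.3, -21.3]
contact_force: [0.3, -1.6, -0.2]
gripper_width: 0.0004
```

```bash
cat > st.py <<'E'
from plant import r
import numpy as np
s=r.get_state();p=s["tcp_pos"]-[.58382,.13978,0];a=np.radians(-21.57)
print(s["time_s"],"t,n mm",1e3*(p[0]*np.cos(a)+p[1]*np.sin(a)),1e3*(-p[0]*np.sin(a)+p[1]*np.cos(a)),"tip z",1e3*(p[2]-.017),s["eef_rot"],s["contact_force"])
E
python3 st.py
```

```text
2.6 t,n mm 62.332298879346986 3.5619164677727944 tip z 134.92306354173616 [179.81153696  -0.29948448 -21.26215432] [ 0.34620695 -1.60562792 -0.1706258 ]
```

Call:
apply_moves:
  targets:
    - [[0, 0.1, 0.3], [0, 0, 0], 0]
    - [[0, 0, 0.2], [0, 0, 0], 0]
    - [[0, 0, 0.15], [0, 0, 0], 0]

```text
time_s: 2.9
tcp_pos: [0.6438, 0.1188, 0.1304]
eef_rot: [-179.9, -0.6, -21.1]
contact_force: [1.8, -0.8, 7.1]
gripper_width: 0.0006
```

```bash
python3 st.py
```

```text
2.9 t,n mm 63.52730489404014 2.52074605066822 tip z 113.3587533048267 [-179.91618274   -0.64575443  -21.05834464] [ 1.76253355 -0.84126061  7.07567861]
```

Call:
apply_moves:
  targets:
    - [[0, 0.04, 0.15], [0, 0, 0], 0]
    - [[0, 0, 0.15], [0, 0, 0], 0]
    - [[0, 0, 0.1], [0, 0, 0], 0]

```text
time_s: 3.2
tcp_pos: [0.6453, 0.1183, 0.1178]
eef_rot: [-179.7, -0.9, -21.0]
contact_force: [-3.0, -1.0, 5.8]
gripper_width: 0.0004
```

```bash
python3 st.py
```

```text
3.2 t,n mm 65.05641611464186 2.666436487591042 tip z 100.82493939248367 [-179.71013138   -0.92045276  -20.96180208] [-3.04394314 -0.9631595   5.80408402]
```

Call:
apply_moves:
  targets:
    - [[0, 0, -1], [0, 0, 0], 0]
    - [[-0.5, 0, -1], [0, 0, 0], 0]
    - [[-1, 0, -0.3], [0, 0, 0], 0]
    - [[-1, 0, 0], [0, 0, 0], 0]
    - [[-0.7, 0, 0], [0, 0, 0], 0]

```text
time_s: 3.7
tcp_pos: [0.5235, 0.1642, 0.2099]
eef_rot: [-179.7, -0.9, -21.2]
contact_force: [0.3, -0.2, -0.1]
gripper_width: 0.0002
```

Call:
apply_moves:
  targets:
    - [[0, 0.05, 0], [0, 0, 0.08], 0]

```text
time_s: 3.8
tcp_pos: [0.5205, 0.1632, 0.211]
eef_rot: [-179.6, -0.9, -21.8]
contact_force: [0.2, 1.1, 0.6]
gripper_width: 0.0003
```

```bash
python3 st.py; python3 w.py w2; cat > m2.py <<'E'
from h import *
import pickle
s,c=pickle.load(open("w.pkl","rb"));ctr=np.array([.58382,.13978]);a=np.array([np.cos(np.radians(-21.57)),np.sin(np.radians(-21.57))])
h=cv2.cvtColor(c["img"],cv2.COLOR_BGR2HSV)
y=cv2.inRange(h,(18,110,60),(35,255,255))>0
uv,P=pts(c,y,s);d=P[:,:2]-ctr;t=d@a;n=d@[-a[1],a[0]]
k0=(abs(n)<.018)&(P[:,2]>.075)&(P[:,2]<.13)
z={}
for nm,k in(("far",k0&(t>.05)&(t<.075)),("near",k0&(t<-.05)&(t>-.075))):
    q=P[k][:,2]; 
    if k.sum()<30: print(nm,"unseen",k.sum());continue
    z[nm]=np.median(q);print(nm,k.sum(),np.percentile(q,[10,50,90]).round(4),"slope",np.polyfit(t[k],q,1)[0].round(3))
if len(z)==2:print("tilt(far low +)",(z["near"]-z["far"])/.12,"depth",.112-(z["near"]+z["far"])/2)
E
python3 m2.py
```

```text
3.8 t,n mm -67.46023422280149 -1.4840600131908048 tip z 193.9633332858881 [-179.63653739   -0.90168694  -21.7513418 ] [0.2029514  1.11383875 0.60448857]
[0.52053847 0.16320079 0.21096333] [-179.63653739   -0.90168694  -21.7513418 ] [0.2029514  1.11383875 0.60448857] 0.0002933060469494674
far 3025 [0.0989 0.1002 0.1015] slope -0.091
near 1779 [0.1102 0.1114 0.1126] slope -0.09
tilt(far low +) 0.09367990644471974 depth 0.006193336021816376
```

Call:
apply_moves:
  targets:
    - [[0.1, 0, 0.8], [0, 0, 0], 0]
    - [[0, 0, 0.6], [0, 0, 0], 0]
    - [[0, 0, 0.3], [0, 0, 0], 0]
    - [[0, 0, 0], [0, 0, 0], 0]

```text
time_s: 4.25
tcp_pos: [0.5298, 0.1617, 0.1432]
eef_rot: [-179.4, -1.1, -21.8]
contact_force: [0.2, -0.0, 0.4]
gripper_width: 0.0006
```

```bash
python3 st.py
```

```text
4.25 t,n mm -58.28920545522749 0.5578619245824936 tip z 126.22194159961857 [-179.40668527   -1.14403364  -21.77621892] [ 0.18123025 -0.02629482  0.44062479]
```

Call:
apply_moves:
  targets:
    - [[-0.12, 0, 0.05], [0, -0.12, 0], 0]
    - [[0, 0, 0.3], [0, 0, 0], 0]
    - [[0, 0, 0.2], [0, 0, 0], 0]

```text
time_s: 4.55
tcp_pos: [0.5271, 0.1645, 0.1226]
eef_rot: [-179.3, -0.2, -21.8]
contact_force: [-7.3, 1.2, 7.9]
gripper_width: 0.001
```

```bash
python3 st.py
```

```text
4.55 t,n mm -61.831478253347285 2.1741538662962134 tip z 105.63188890751617 [-179.25546504   -0.20856461  -21.78485568] [-7.3421675   1.15395251  7.87062548]
```

Pushing: tip at 105.6 mm, aiming for about 94.

Call:
apply_moves:
  targets:
    - [[-0.03, 0.04, 0.15], [0, 0, 0], 0]
    - [[0, 0, 0.15], [0, 0, 0], 0]
    - [[0, 0, 0], [0, 0, 0], 0]

```text
time_s: 4.85
tcp_pos: [0.5261, 0.1649, 0.1111]
eef_rot: [-179.1, -0.3, -21.8]
contact_force: [-0.1, 0.3, 0.7]
gripper_width: 0.0004
```

```bash
python3 st.py
```

```text
4.85 t,n mm -62.94972765200306 2.146134051579162 tip z 94.12943174886422 [-179.0945688    -0.26450007  -21.75250503] [-0.10490783  0.2592576   0.69980366]
```

Call:
apply_moves:
  targets:
    - [[0, 0, -1], [0, 0, 0], 0]
    - [[0, 0.05, -1], [0, 0, 0], 0]
    - [[0, 0, -0.5], [0, 0, 0], 0]
    - [[0, 0, 0], [0, 0, 0], 0]

```text
time_s: 5.25
tcp_pos: [0.5245, 0.1615, 0.2134]
eef_rot: [-179.2, -0.2, -21.7]
contact_force: [-0.1, 0.0, -0.0]
gripper_width: 0.0006
```

```bash
python3 st.py; python3 w.py w3; python3 m2.py
```

```text
5.25 t,n mm -63.18869510982009 -1.625307261759728 tip z 196.36403692155037 [-179.19267756   -0.23496133  -21.74728251] [-0.09181976  0.0025124  -0.03974458]
[0.52445894 0.16149906 0.21336404] [-179.19267756   -0.23496133  -21.74728251] [-0.09181976  0.0025124  -0.03974458] 0.0006347269108673524
far 3077 [0.1009 0.102  0.1033] slope 0.07
near 1414 [0.0921 0.0931 0.0942] slope 0.071
tilt(far low +) -0.07435367141265156 depth 0.0144123707059325
```

Call:
apply_moves:
  targets:
    - [[1, 0, 0], [0, 0, 0], 0]
    - [[1, 0, 0], [0, 0, 0], 0]
    - [[0.9, 0, 0], [0, 0, 0], 0]
    - [[0, 0, 0.7], [0, 0, 0], 0]
    - [[0, 0, 0.6], [0, 0, 0], 0]

```text
time_s: 5.8
tcp_pos: [0.6364, 0.1179, 0.1571]
eef_rot: [-179.1, -0.3, -21.7]
contact_force: [-0.9, 0.2, -0.3]
gripper_width: 0.0006
```

Call:
apply_moves:
  targets:
    - [[0, 0, 0], [0, 0, 0], 0]

```text
time_s: 5.9
tcp_pos: [0.6344, 0.1167, 0.1521]
eef_rot: [-179.4, 0.1, -21.7]
contact_force: [-0.7, 0.5, -0.9]
gripper_width: 0.0001
```

```bash
python3 st.py
```

```text
5.9 t,n mm 55.54057207554987 -2.9034221916595313 tip z 135.1367661533609 [-1.79370181e+02  6.86474518e-02 -2.17353996e+01] [-0.68355474  0.51420403 -0.87279535]
```

Shift 7 mm along +x and 3 mm along -y, then go down.

Call:
apply_moves:
  targets:
    - [[0.17, -0.06, 0.2], [0, 0, 0], 0]
    - [[0, 0, 0.3], [0, 0, 0], 0]
    - [[0, 0, 0], [0, 0, 0], 0]

```text
time_s: 6.2
tcp_pos: [0.6421, 0.1167, 0.1305]
eef_rot: [-179.4, 0.1, -21.7]
contact_force: [0.1, -0.1, 0.4]
gripper_width: 0.0005
```

```bash
python3 st.py
```

```text
6.2 t,n mm 62.6491581744776 -0.007586986053270683 tip z 113.54619485144453 [-1.79425594e+02  1.02851786e-01 -2.17041127e+01] [ 0.05761103 -0.07494119  0.40528197]
```

Call:
apply_moves:
  targets:
    - [[0, 0, 0.2], [0, 0, 0], 0]
    - [[0, 0, 0.2], [0, 0, 0], 0]
    - [[0, 0, 0.2], [0, 0, 0], 0]
    - [[0, 0, 0], [0, 0, 0], 0]

```text
time_s: 6.6
tcp_pos: [0.6442, 0.1171, 0.1092]
eef_rot: [-179.3, -0.2, -21.6]
contact_force: [-0.5, 0.1, 0.2]
gripper_width: 0.0007
```

```bash
python3 st.py
```

```text
6.6 t,n mm 64.5040827932932 1.0689999115670727 tip z 92.23257438077779 [-179.28481105   -0.2380194   -21.57470985] [-0.49620441  0.14265144  0.24073658]
```

Another 6 mm here (down to about 86), then lift and look from over the near ear.

Call:
apply_moves:
  targets:
    - [[-0.03, 0, 0.15], [0, 0, 0], 0]
    - [[0, 0, 0.05], [0, 0, 0], 0]
    - [[0, 0, 0], [0, 0, 0], 0]

```text
time_s: 6.9
tcp_pos: [0.6449, 0.1174, 0.1038]
eef_rot: [-179.2, -0.5, -21.5]
contact_force: [-1.8, 0.0, 1.1]
gripper_width: 0.0003
```

```bash
python3 st.py
```

```text
6.9 t,n mm 65.06675708063467 1.6074349431594268 tip z 86.75216260168114 [-179.16366763   -0.51215417  -21.50726731] [-1.82798609  0.04804483  1.06300337]
```

Call:
apply_moves:
  targets:
    - [[0, 0, -1], [0, 0, 0], 0]
    - [[-0.5, 0, -1], [0, 0, 0], 0]
    - [[-1, 0, -0.6], [0, 0, 0], 0]
    - [[-1, 0, 0], [0, 0, 0], 0]
    - [[-0.6, 0, 0], [0, 0, 0], 0]

```text
time_s: 7.4
tcp_pos: [0.526, 0.1632, 0.2076]
eef_rot: [-179.1, -0.3, -21.7]
contact_force: [-0.7, 1.1, 0.1]
gripper_width: 0.0002
```

Call:
apply_moves:
  targets:
    - [[0, 0, 0], [0, 0, 0], 0]

```text
time_s: 7.5
tcp_pos: [0.5238, 0.1643, 0.2086]
eef_rot: [-179.0, -0.3, -21.6]
contact_force: [0.4, -0.5, 1.0]
gripper_width: 0.0005
```

```bash
python3 st.py; python3 w.py w4; python3 m2.py
```

```text
7.5 t,n mm -64.83581326935621 0.7630301283460366 tip z 191.58297318299378 [-179.00230706   -0.32952528  -21.64455321] [ 0.40515687 -0.48102847  0.95070592]
[0.52380522 0.16432568 0.20858297] [-179.00230706   -0.32952528  -21.64455321] [ 0.40515687 -0.48102847  0.95070592] 0.0004950177529064624
far 2762 [0.0848 0.086  0.0872] slope -0.082
near 1671 [0.0951 0.0963 0.0974] slope -0.08
tilt(far low +) 0.08578309954311326 depth 0.020867780891286908
```

Depth is about 20.9 mm and tilt 0.086 rad. Next the near ear, from 96 to about 82 mm.

Call:
apply_moves:
  targets:
    - [[0.05, 0, 0.8], [0, 0, 0], 0]
    - [[0, 0, 0.8], [0, 0, 0], 0]
    - [[0, 0, 0.3], [0, 0, 0], 0]
    - [[0, 0, 0], [0, 0, 0], 0]

```text
time_s: 7.95
tcp_pos: [0.5304, 0.1656, 0.1309]
eef_rot: [-178.8, -0.5, -21.6]
contact_force: [0.5, -0.4, -0.4]
gripper_width: 0.0003
```

```bash
python3 st.py
```

```text
7.95 t,n mm -59.16079258630343 4.327461536745555 tip z 113.92478894695041 [-178.77628193   -0.48488872  -21.60787088] [ 0.51057565 -0.35406948 -0.42633554]
```

Call:
apply_moves:
  targets:
    - [[-0.12, 0.11, 0.1], [-0.14, -0.05, 0], 0]
    - [[0, 0, 0.2], [0, 0, 0], 0]
    - [[0, 0, 0.2], [0, 0, 0], 0]
    - [[0, 0, 0.2], [0, 0, 0], 0]
    - [[0, 0, 0], [0, 0, 0], 0]

```text
time_s: 8.45
tcp_pos: [0.5253, 0.1639, 0.1029]
eef_rot: [-179.9, -0.1, -21.6]
contact_force: [0.0, 0.5, -0.1]
gripper_width: 0.0005
```

```bash
python3 st.py
```

```text
8.45 t,n mm -63.26459203285689 0.8883564737987084 tip z 85.91301867539494 [-1.79884837e+02 -8.42703673e-02 -2.16400612e+01] [ 0.01231336  0.49154443 -0.11420239]
```

Call:
apply_moves:
  targets:
    - [[0, 0, 0.12], [0, 0, 0], 0]
    - [[0, 0, 0], [0, 0, 0], 0]

```text
time_s: 8.65
tcp_pos: [0.526, 0.1643, 0.1]
eef_rot: [-179.8, -0.2, -21.6]
contact_force: [-0.2, -0.2, 0.2]
gripper_width: 0.0003
```

```bash
python3 st.py
```

```text
8.65 t,n mm -62.798140593667355 1.5534732161812046 tip z 83.0002740831839 [-1.79803250e+02 -1.77346215e-01 -2.15788967e+01] [-0.23673678 -0.17184351  0.21299549]
```

Call:
apply_moves:
  targets:
    - [[0, 0, -1], [0, 0, 0], 0]
    - [[0, 0, -1], [0, 0, 0], 0]
    - [[0, 0, -0.6], [0, 0, 0], 0]
    - [[0, 0, 0], [0, 0, 0], 0]

```text
time_s: 9.05
tcp_pos: [0.5261, 0.1638, 0.2075]
eef_rot: [-179.8, -0.2, -21.6]
contact_force: [0.8, 0.4, 0.3]
gripper_width: 0.0004
```

```bash
python3 st.py; python3 w.py w5; python3 m2.py
```

```text
9.05 t,n mm -62.52055562542465 1.162821195522242 tip z 190.49463761328528 [-179.82476605   -0.22208244  -21.57054186] [0.84820271 0.44442146 0.28579199]
[0.52610531 0.1638463  0.20749464] [-179.82476605   -0.22208244  -21.57054186] [0.84820271 0.44442146 0.28579199] 0.0004388147292185866
far 2793 [0.0853 0.0863 0.0872] slope 0.031
near 1435 [0.0813 0.0822 0.0831] slope 0.034
tilt(far low +) -0.03356592006540695 depth 0.027739766029286614
```

Depth 27.7 mm, tilt -0.034 rad. One last light push on the far ear, to about 82 mm.

Call:
apply_moves:
  targets:
    - [[1, 0, 0], [0, 0, 0], 0]
    - [[1, 0, 0], [0, 0, 0], 0]
    - [[1, 0, 0], [0, 0, 0], 0]
    - [[0.1, 0, 0.8], [0, 0, 0], 0]
    - [[0, 0, 0.8], [0, 0, 0], 0]

```text
time_s: 9.6
tcp_pos: [0.6469, 0.1173, 0.1415]
eef_rot: [-179.6, -0.4, -21.5]
contact_force: [0.4, -0.1, -0.3]
gripper_width: 0.0006
```

Call:
apply_moves:
  targets:
    - [[0, 0, 0], [0, 0, 0], 0]

```text
time_s: 9.7
tcp_pos: [0.6444, 0.1158, 0.1357]
eef_rot: [-179.9, -0.0, -21.6]
contact_force: [-0.3, -0.4, -0.8]
gripper_width: 0.0002
```

```bash
python3 st.py
```

```text
9.7 t,n mm 65.12926481918058 -0.08850091806893862 tip z 118.65721631616003 [-1.79892832e+02 -4.30767938e-02 -2.15523650e+01] [-0.2774345  -0.4010188  -0.79749047]
```

Call:
apply_moves:
  targets:
    - [[-0.06, 0, 0.4], [0, 0, 0], 0]
    - [[0, 0, 0.25], [0, 0, 0], 0]
    - [[0, 0, 0.15], [0, 0, 0], 0]
    - [[0, 0, 0], [0, 0, 0], 0]

```text
time_s: 10.1
tcp_pos: [0.6428, 0.1168, 0.1039]
eef_rot: [-180.0, -0.1, -21.5]
contact_force: [0.1, 0.7, 0.1]
gripper_width: 0.0006
```

```bash
python3 st.py
```

```text
10.1 t,n mm 63.33285831141253 0.29790384905994255 tip z 86.89259900180804 [-1.79950320e+02 -9.74633804e-02 -2.14729397e+01] [0.06658395 0.69949389 0.13677564]
```

Call:
apply_moves:
  targets:
    - [[0, 0, 0.12], [0, 0, 0], 0]
    - [[0, 0, 0.03], [0, 0, 0], 0]
    - [[0, 0, 0], [0, 0, 0], 0]

```text
time_s: 10.4
tcp_pos: [0.6441, 0.1173, 0.1009]
eef_rot: [-179.8, -0.3, -21.4]
contact_force: [-0.7, -1.0, 0.1]
gripper_width: 0.0003
```

```bash
python3 st.py
```

```text
10.4 t,n mm 64.3068777115466 1.2192710408222667 tip z 83.92356017336785 [-179.81374516   -0.28183325  -21.4170498 ] [-0.65547366 -1.03146947  0.11303056]
```

Call:
apply_moves:
  targets:
    - [[0, 0, -1], [0, 0, 0], 0]
    - [[-0.5, 0, -1], [0, 0, 0], 0]
    - [[-1, 0, -0.8], [0, 0, 0], 0]
    - [[-1, 0, 0], [0, 0, 0], 0]
    - [[-0.6, 0, 0], [0, 0, 0], 0]

```text
time_s: 10.9
tcp_pos: [0.5273, 0.1629, 0.2153]
eef_rot: [-179.8, -0.2, -21.7]
contact_force: [0.6, 1.0, 0.2]
gripper_width: 0.0001
```

Call:
apply_moves:
  targets:
    - [[0, 0, 0], [0, 0, 0], 0]
    - [[0, 0, 0], [0, 0, 0], 0]

```text
time_s: 11.1
tcp_pos: [0.5252, 0.1644, 0.2178]
eef_rot: [-179.5, -0.3, -21.5]
contact_force: [0.0, 0.4, -0.6]
gripper_width: 0.0007
```

```bash
python3 st.py; python3 w.py w6; python3 m2.py
```

```text
11.1 t,n mm -63.57650165985429 1.3305862161606397 tip z 200.80417089657294 [-179.54431551   -0.28425477  -21.48171391] [ 0.04768011  0.36297799 -0.59992796]
[0.52518499 0.16439052 0.21780417] [-179.54431551   -0.28425477  -21.48171391] [ 0.04768011  0.36297799 -0.59992796] 0.0007231396897460395
far 2509 [0.0821 0.083  0.084 ] slope -0.007
near 1361 [0.0824 0.0832 0.0841] slope -0.0
tilt(far low +) 0.0014327022256774291 depth 0.028864885009615857
```

Nearly flat. I'll check the height against the block's top, which is known to be 70 mm, to cancel any calibration bias.

```bash
cat > m3.py <<'E'
from h import *
import pickle
s,c=pickle.load(open("w.pkl","rb"));ctr=np.array([.58382,.13978]);a=np.array([np.cos(np.radians(-21.57)),np.sin(np.radians(-21.57))])
uv,P=pts(c,np.ones((480,640),bool),s);d=P[:,:2]-ctr;t=d@a;n=d@[-a[1],a[0]]
h=(P[:,2]>.05)&(P[:,2]<.08)
for lo,hi in((.0,.085),(-.085,0)):
  for sg in(1,-1):
    k=h&(t>lo)&(t<hi)&(sg*n>.046)&(sg*n<.053);print(k.sum(),np.median(P[k,2]))
E
python3 m3.py
```

```text
1392 0.07008958665285325
1400 0.0700911045050113
1047 0.07014179267883552
1059 0.0700623297252918
```

View pics/w6.png

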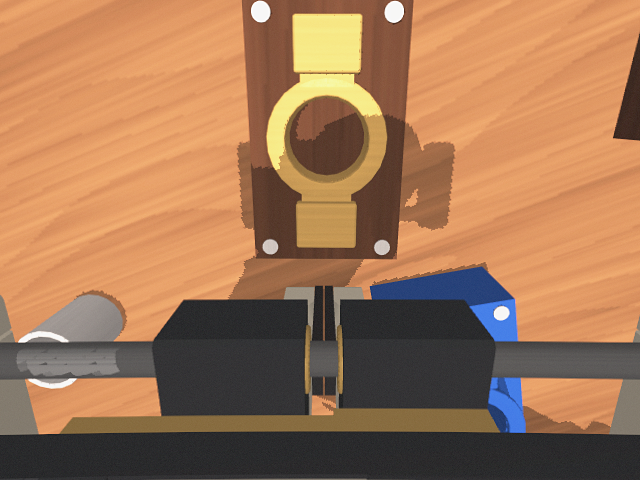

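Block top reads 70.1 mm and the ears 83.0 and 83.2 mm, so the cup is about 1 mm from its stop and square, well inside tolerance. I'll check the bystanders and then hand in. The arm is clear, with fingertips at 0.20 m.

```bash
python3 - <<'E'
from h import *
from plant import r
import pickle
d=pickle.load(open("c0.pkl","rb"))
for n,bs in(("scene",dict(steel=(185,275,180,258),mallet=(188,285,285,342),pipe=(460,495,255,298))),("side",dict(steel=(248,370,330,428),mallet=(385,440,255,355)))):
    c=r.capture(n);cv2.imwrite(f"pics/{n}9.png",c["img"])
    for k,(u0,u1,v0,v1) in bs.items(): print(n,k,"mean abs diff",cv2.absdiff(c["img"],d[n]["img"])[v0:v1,u0:u1].mean())
s=r.get_state();print(s["tcp_pos"],s["contact_force"],abs(s["qd"]).max())
E
```

```text
scene steel mean abs diff 1.682858499525166
scene mallet mean abs diff 1.859407970097064
scene pipe mean abs diff 2.301218161683278
side steel mean abs diff 5.364447418311587
side mallet mean abs diff 5.564121212121212
[0.52586921 0.16383343 0.21695318] [ 0.80932706 -0.58469968  0.11649854] 0.8561770053667189
```

View pics/scene9.png

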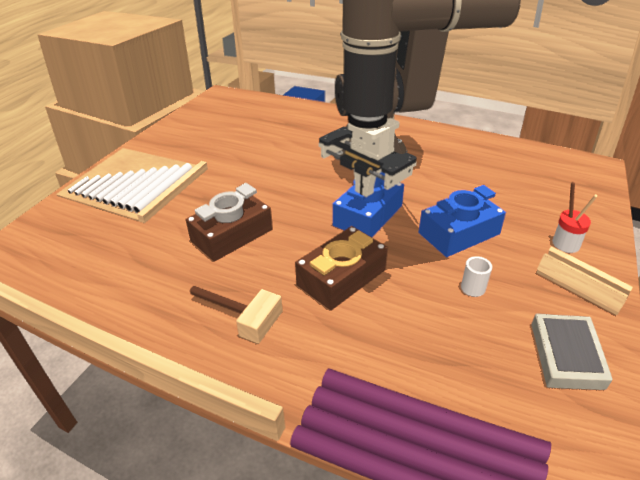

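The final scene shows the brass cup flat in its block at (342,255). The steel cup (228,207), mallet (260,315) and pipe (476,276) are where they started.

```bash
python3 -c "
from plant import r
print(r.close_job())"
```

```text
the job is handed in; nothing more can be done
None
```

The brass cup is down to about 1 mm from its stop and flat, and the job is handed in at about 11 s of the 56 s allowed. I pushed the ears one at a time with closed fingers: far, near, far, near, far.

- **Cocking:** the wrist camera's depth readings between pushes never showed more than 0.094 rad, about 5.4°. I did not measure during the pushes themselves.
- **Final position:** the ear tops read 83.0 and 83.2 mm, with the block top at 70.1 mm as a check. That gives a depth of about 28.9 mm and a tilt of about 0.001 rad. I left the last 1 mm undriven because it is well within the 4 mm tolerance.
- **Disagreement:** at the last push the fingertip height from the arm's own position read 83.9 mm, about 0.9 mm above the camera's value. Even by that reading the cup is within tolerance.
- **Bystanders:** the steel cup, mallet and pipe look unmoved. The before-and-after pictures differ little in the scene view. They differ a little more in the side view (about 5 grey levels), which I took to be lighting or noise and did not look into. I did not measure their positions.
- **Arm:** at hand-in the fingertips were about 0.20 m above the bench, touching nothing.

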